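# Scoop the polished stone out of the rinsing pan

### The arm

A 6-joint arm with a two-finger parallel gripper is mounted at the origin on the work surface. World frame = base frame: x ahead of the robot, y to its left, z up, the work surface at z = 0. Lengths are in m, angles in rad, forces in N, time in s.
With the tool pointing down it reaches from about 0.325 to 0.775 m from the base axis. Payload 9.3 kg.
Tool frame: the origin (TCP) lies between the finger pads; the fingertips stand 14 mm ahead of it and the grasp point (between the pads) lies 5 mm behind it; z points along the fingers, y is the line along which they close (so a half turn about z gives the same grasp; the last joint's range is limited). The gripper opens to 85 mm and grips with 20 to 120 N. Pads are 22 mm wide; open, the fingers measure 114 mm over their backs; the gripper's body (76 mm by 85 mm) begins 54 mm behind the grasp point. The pads swing forward as they close: fully open they stand 13 mm farther back than shut.
Start: joints at [-1.269, 0.259, 0.021, 1.334, 0, 1.418], TCP at [0.242, -0.494, 0.245] pointing down, gripper open.
Joint ranges: [-3.04, 3.04], [-0.91, 1.82], [-1.04, 1.36], [-1.92, 1.95], [-1.52, 1.45], [-3.14, 3.14]. Speed limits (rad/s): [2.22, 2.22, 2.79, 3.14, 3.14, 3.14].

### API

Orientations are given as a rotation vector (axis times angle).
In Python, from station import manip gives the robot as it stands. Calls block until the motion is done:
- manip.movep(position, orientation): joint-space move of the TCP to a pose.
- manip.move_linear(position, vel=0.15, ori=None): straight line of the TCP; ori=None keeps the orientation; vel is the mean speed in m/s.
- manip.set_joints(angles): joint-space move.
- manip.grip(opening, newtons=None): opening from 0.0 (shut) to 1.0 (fully open); newtons is the grip in N (None keeps the last); returns when the fingers have stopped.
- manip.pause(seconds).
- manip.ik(position, orientation): joint angles nearest the present ones, or None.
- manip.observe(): the state.
- manip.read_camera(name): name is "scene" or "top" or "wrist"; returns the picture (420x560x3 uint8, red, green, blue); there is no depth.
- manip.calibration(name): a dict with "fx", "fy", "cx", "cy" (pixels), "camera_from_world" (4x4, takes a point from world to camera coordinates); the wrist camera has in their place "T_tool_cam" (4x4, takes a point from camera to tool coordinates, whose origin is the TCP and whose axes are the flange's). Camera axes: x right, y up, looking along -z (the intrinsics and any distortion apply to the point x, -y, -z); pixel columns grow to the right and rows downward; lengths in m; the calibration is good to about 2 mm. A picture is of the moment at which its call begins: read the wrist's pose just before it. calibration takes no time and is no camera call.
A pose or a line that the arm cannot do raises manip.Unreachable and nothing moves.
- manip.sign_off(): hands the job in; it is judged then, once.
The state is a dict: "time_s": time; "joint_positions": joint angles; "dq": joint speeds; "effort": joint torques, N m; "ee_pos": TCP position; "tool_rot": TCP orientation; "contact_force": force on the tool from outside, world axes, zero at the start; "ft_torque": the same for the moment, N m; "gripper_width": opening from 0.0 (shut) to 1.0 (fully open); "gripper_force": force on a finger pad.
Only numpy, scipy, OpenCV 4.12 (cv2) and the standard library are available. Lean on these libraries where they do the work, as an engineer would, in place of code of your own. Each camera call takes 0.05 s, during which the arm holds its last target. There are 200 camera calls.

### The job

Take the slotted wire scoop with the green handle and scoop the red stone out of the white rinsing pan, so that the little brass chip drops through the wires and is left behind in the pan. Stand the scoop, with the stone still in it, upright and wholly on the blue drain shelf of the pan and let go; the stone is freshly polished, so never touch it with the gripper.

Things in the scene. Friction and masses are not known exactly. Their poses are not given: they have to be found in the camera images.
- pan: Fixed tray: white open pan with a level blue drain shelf along its +y side. Origin: centre of the pan, on the bench. Inside, the pan is 280 mm long (x -140 to 140), 108 wide (y -54 to 54), flat floor at z 6; walls 6 mm thick, rim z 32. Blue shelf: top at z 12, x -146 to 146, y 60 to 210, its middle at y 135. Running the scoop towards the +x (or -x) end wall traps the stone there on the wires.
- scoop: Loose wire scoop, 150 g, stands on its wires. Origin: mid floor, underside; +x is the open front. 5 slippery steel wires 4 mm thick along x (-47 to 47 mm), 20 mm apart, 84 wide over all, tips free; back 34 mm high. Upright green handle block centred at x -20, y 0, z 62 to 112; 14 thick along x, 44 wide along y. Its tips slide under a stopped stone. (The solid, black-handled scoop is a bystander.)
- stone: Loose polished red stone, round lens, 44 mm across, 20 mm thick at the middle, about 50 g, slippery, lying flat on the pan's floor; its edge is 10 mm up and its underside curved, so wires a few mm high slip under. Origin: centre of its underside; z is its short axis. Too big for the gaps between the wires; on them it slides to the back if the front is tipped up 20 degrees.
- chip: Loose brass offcut chip, a stub 12 mm across and 10 mm high, 12 g, on the pan's floor, nearer to the pan's +x end than the stone or farther from it. Origin: centre of its underside. It falls through the 16 mm gaps between the scoop's wires.
Things that resemble listed ones, but are neither listed nor needed, are in the scene too. What is shaped like the scoop but orange or pink is not meant. There is more than one size of the stone; the job needs the smaller.

How it is judged:
By the outcome, as a careful person would: the job done as asked, in the order asked, and still so for the second after the job is handed in, with the robot touching nothing.
It also fails if it takes over 58 s, if anything falls off the work surface, if the arm or the gripper's body presses on something with over 40 N, if the wrist force passes 120 N, or if a joint passes its speed limit or range.

## Working session

There is one attempt and no reset: what is moved stays moved. The work goes in short steps, each a Python script; the robot and the scene stay as the last script left them, time stands still between calls to the robot, and variables do not carry over. Pictures are saved under pics/ and viewed, at most 10 in all, crops included, and the job is handed in when it is done.

```bash
mkdir -p pics; ls; python3 - <<'E'
from station import manip
import cv2,numpy as np
for n in ("top","scene"):
    im=manip.read_camera(n); cv2.imwrite(f"pics/{n}0.png",cv2.resize(im[:,:,::-1],(784,588),interpolation=cv2.INTER_CUBIC))
    np.save(f"pics/{n}0.npy",im); c=manip.calibration(n); print(n,{k:np.round(v,4).tolist() if not isinstance(v,str) else v for k,v in c.items()})
print(manip.calibration("wrist")); s=manip.observe(); print(s)
E
```

```text
pics
top {'fx': 507.073, 'fy': 507.073, 'cx': 281.3241, 'cy': 206.7239, 'camera_from_world': [[0.0045, -0.9997, -0.024, 0.0416], [0.9938, 0.0018, 0.1114, -0.509], [-0.1114, -0.0243, 0.9935, -1.1048], [0.0, 0.0, 0.0, 1.0]]}
scene {'fx': 380.1524, 'fy': 380.1524, 'cx': 278.2443, 'cy': 206.7318, 'camera_from_world': [[-0.3022, 0.9532, -0.0047, 0.124], [-0.5536, -0.1715, 0.8149, 0.2514], [0.776, 0.2488, 0.5796, -1.4256], [0.0, 0.0, 0.0, 1.0]]}
{'fx': 297.90071803713494, 'fy': 297.90071803713494, 'cx': 278.2466551359904, 'cy': 214.41917824102518, 'T_tool_cam': array([[ 4.34412611e-05,  9.54371096e-01,  2.98623190e-01,
         7.62836010e-02],
       [ 9.99999969e-01,  3.18836094e-05, -2.47368783e-04,
         1.38634791e-04],
       [-2.45602802e-04,  2.98623191e-01, -9.54371065e-01,
        -1.27494255e-01],
       [ 0.00000000e+00,  0.00000000e+00,  0.00000000e+00,
         1.00000000e+00]])}
{'time_s': 0.1, 'joint_positions': array([-1.26860496e+00,  2.59138916e-01,  2.08271954e-02,  1.33368024e+00,
        1.53887101e-05,  1.41817906e+00]), 'dq': array([ 5.04644037e-04, -2.23518798e-04,  3.63385436e-03,  1.47868444e-05,
       -4.38018752e-05, -1.84592568e-03]), 'effort': array([ 5.41884583e-03, -5.56694305e+01,  3.45068872e+01,  1.16582826e-02,
       -2.27300898e-04,  3.17582658e-05]), 'ee_pos': array([ 0.24153138, -0.49387111,  0.24472085]), 'tool_rot': array([-3.05954923e+00, -7.08001203e-01,  1.16177849e-04]), 'contact_force': array([ 0.65972472, -0.74992172,  0.52050829]), 'ft_torque': array([-0.0117017 ,  0.02647906,  0.00164808]), 'gripper_force': 0.0, 'gripper_width': 1.0012011495924424}
```

View pics/top0.png

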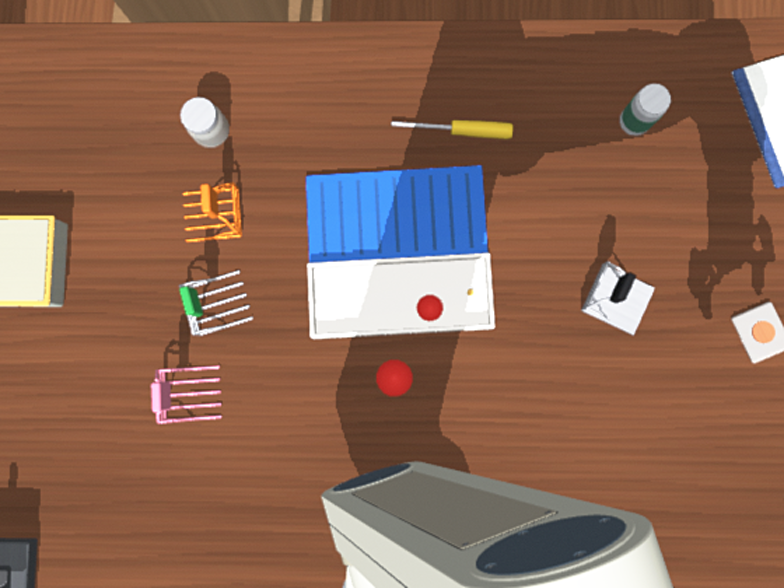

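View pics/scene0.png

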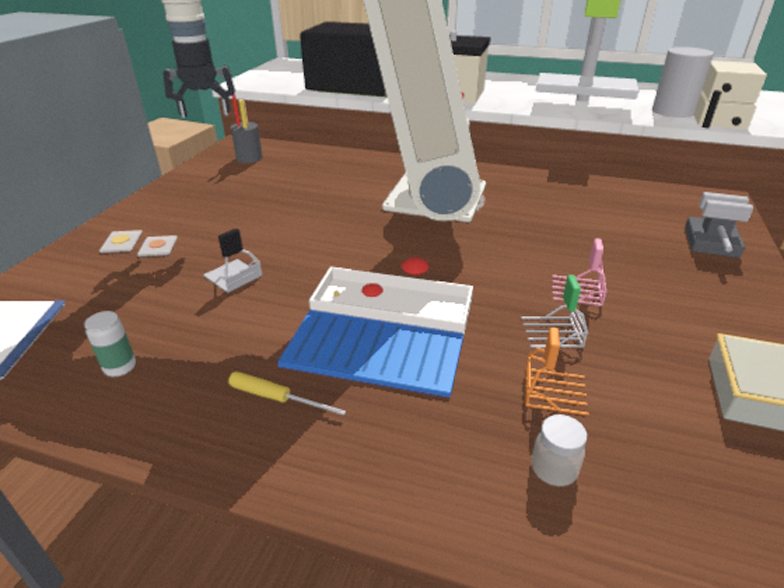

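The top view shows the shelf on the far side at (306–488, 166–260) and the pan at (308–495, 255–338). The small stone is at (430,307), the chip at (470,292) on the right, and the green scoop's handle at (190,302) with its open front to the right. The larger red stone at (394,378) is outside the pan. The scene view agrees.

```bash
cat > h.py <<'E'
from station import manip
import cv2,numpy as np
from scipy.spatial.transform import Rotation as R
def cam(n):
    """K, world->cam (x right,y up,-z fwd)"""
    c=manip.calibration(n); K=(c["fx"],c["fy"],c["cx"],c["cy"])
    if n=="wrist":
        s=manip.observe(); T=np.eye(4); T[:3,:3]=R.from_rotvec(s["tool_rot"]).as_matrix(); T[:3,3]=s["ee_pos"]
        return K,np.linalg.inv(T@c["T_tool_cam"])
    return K,np.array(c["camera_from_world"])
def ray(C,uv):
    (fx,fy,cx,cy),M=C; d=np.array([(uv[0]-cx)/fx,-(uv[1]-cy)/fy,-1.])
    return -M[:3,:3].T@M[:3,3], M[:3,:3].T@d
def atz(C,uv,z):
    o,d=ray(C,uv); return o+d*(z-o[2])/d[2]
def tri(obs):
    A=np.zeros((3,3));b=np.zeros(3);r=[]
    for C,uv in obs:
        o,d=ray(C,uv); d/=np.linalg.norm(d); P=np.eye(3)-np.outer(d,d); A+=P;b+=P@o; r.append((P,o))
    x=np.linalg.solve(A,b); return x,[np.linalg.norm(P@(x-o)) for P,o in r]
def proj(C,p):
    (fx,fy,cx,cy),M=C; q=M[:3,:3]@np.asarray(p)+M[:3,3]; return np.array([cx+fx*q[0]/-q[2],cy-fy*q[1]/-q[2]])
def blobs(im,lo,hi,amin=15):
    m=cv2.inRange(cv2.cvtColor(im,cv2.COLOR_RGB2HSV),lo,hi)
    if lo[0]==0 and hi[0]<8: m|=cv2.inRange(cv2.cvtColor(im,cv2.COLOR_RGB2HSV),(172,lo[1],lo[2]),(180,255,255))
    n,l,s,c=cv2.connectedComponentsWithStats(m)
    return [(c[i].round(1),s[i,4],cv2.minAreaRect(np.argwhere(l==i)[:,::-1].astype(np.float32))) for i in range(1,n) if s[i,4]>=amin]
RED=((0,150,60),(6,255,255)); GREEN=((45,120,50),(80,255,255)); BLUE=((100,150,60),(118,255,255))
E
python3 - <<'E'
from h import *
for n in ("top","scene"):
    im=np.load(f"pics/{n}0.npy")
    for k,c in (("R",RED),("G",GREEN),("B",BLUE)): print(n,k,[(b[0],b[1]) for b in blobs(im,*c,60)])
C=cam("top")
f=lambda u,v,z:print((u,v,z),atz(C,(u/1.4,v/1.4),z).round(3))
for u,v,z in [(306,176,.012),(482,166,.012),(488,251,.012),(308,262,.032),(491,254,.032),(495,327,.032),(311,338,.032),(430,307,.016),(470,292,.016),(190,302,.1),(240,272,.004),(252,320,.004),(197,334,.004)]: f(u,v,z)
E
```

```text
top R [(array([306.5, 219.5]), np.int32(249)), (array([281.3, 269.6]), np.int32(565))]
top G [(array([135.9, 215.1]), np.int32(224))]
top B [(array([282.7, 152.4]), np.int32(7824))]
scene R [(array([168.4,  78.7]), np.int32(65)), (array([296.1, 189.8]), np.int32(206)), (array([265.5, 207. ]), np.int32(95))]
scene G [(array([407.4, 210.2]), np.int32(164))]
scene B [(array([246.2, 247.3]), np.int32(2877))]
(306, 176, 0.012) [0.699 0.19  0.012]
(482, 166, 0.012) [ 0.716 -0.101  0.012]
(488, 251, 0.012) [ 0.574 -0.109  0.012]
(308, 262, 0.032) [0.553 0.181 0.032]
(491, 254, 0.032) [ 0.566 -0.112  0.032]
(495, 327, 0.032) [ 0.449 -0.117  0.032]
(311, 338, 0.032) [0.431 0.174 0.032]
(430, 307, 0.016) [ 0.482 -0.015  0.016]
(470, 292, 0.016) [ 0.506 -0.079  0.016]
(190, 302, 0.1) [0.481 0.348 0.1  ]
(240, 272, 0.004) [0.54  0.297 0.004]
(252, 320, 0.004) [0.461 0.275 0.004]
(197, 334, 0.004) [0.438 0.365 0.004]
```

```bash
cat >> h.py <<'E'
def Rs(yaw,nose_down=0.):   # scoop orientation; nose_down>0 tips the front (+x) down
    return R.from_euler("ZY",[yaw,nose_down],degrees=True)
G=R.from_matrix(np.array([[0,1,0],[1,0,0],[0,0,-1.]]).T)  # tool x=scoop y, tool y=scoop x, tool z=-scoop z
GP=np.array([-.020,0,.087])                               # TCP in scoop frame
def tool(p,yaw,nd=0.,sgn=1,gp=GP):
    r=Rs(yaw,nd); g=G if sgn>0 else G*R.from_euler("z",180,degrees=True)
    return np.asarray(p)+r.apply(gp),(r*g).as_rotvec()
def tipheld(tip,yaw,nd):   # scoop origin when tips' underside front end is at tip
    return np.asarray(tip)-Rs(yaw,nd).apply([.047,0,0])
E
python3 - <<'E'
from h import *
c=np.array([.5,.033,0]);ya=-86.5
def pw(x,y,z): return c+R.from_euler("z",ya,degrees=True).apply([x/1e3,y/1e3,z/1e3])
def show(l,*a,**k):
    q=manip.ik(*tool(*a,**k)); print(l,None if q is None else q.round(2))
for s in (1,-1):
    print("sgn",s)
    show("grasp",[.49,.318,0],-75.7,sgn=s)
    for yw,n in ((ya+180,"-x"),(ya,"+x")):
        sg=-1 if n=="-x" else 1
        for nd in (35,25,0,-25):
            show(n+f" start nd{nd}",tipheld(pw(70*-sg,0,8),yw,nd),yw,nd,sgn=s)
            show(n+f" end nd{nd}",tipheld(pw(138*sg,0,8),yw,nd),yw,nd,sgn=s)
        for nd in (0,-25): show(n+f" shelf {nd}",pw(-20,135,14),yw,nd,sgn=s)
E
```

```text
sgn 1
grasp [ 0.47  0.41 -0.16  0.99 -0.   -2.93]
-x start nd35 [ 0.07  0.31 -0.39  0.88 -0.61  0.01]
-x end nd35 [ 0.45  0.46 -0.15  1.22 -0.56  0.47]
-x start nd25 [-0.05  0.27 -0.39  0.86 -0.43 -0.12]
-x end nd25 [ 0.35  0.38 -0.22  1.1  -0.42  0.31]
-x start nd0 [-0.36  0.3  -0.33  0.95  0.   -0.42]
-x end nd0 [ 0.04  0.28 -0.35  0.94  0.   -0.02]
-x start nd-25 [-0.6   0.49 -0.21  1.15  0.34 -0.71]
-x end nd-25 [-0.25  0.37 -0.41  0.93  0.41 -0.35]
-x shelf 0 [-0.07  0.47 -0.02  1.07  0.   -0.13]
-x shelf -25 [-0.3   0.56  0.01  1.18  0.41 -0.4 ]
+x start nd35 [-0.27  0.35 -0.34  1.1   0.57  2.74]
+x end nd35 [-0.61  0.48 -0.13  1.37  0.47  2.37]
+x start nd25 [-0.15  0.29 -0.35  1.02  0.43  2.91]
+x end nd25 [-0.52  0.39 -0.2   1.23  0.36  2.51]
+x start nd0 [ 0.17  0.3  -0.32  0.95  0.   -3.03]
+x end nd0 [-0.24  0.28 -0.36  0.94  0.    2.84]
+x start nd-25 [ 0.44  0.47 -0.23  1.04 -0.4  -2.73]
+x end nd-25 [ 0.05  0.35 -0.44  0.78 -0.44  3.13]
+x shelf 0 [-0.    0.48 -0.02  1.07  0.    3.08]
+x shelf -25 [ 0.23  0.56  0.02  1.11 -0.43 -2.95]
sgn -1
grasp [ 0.47  0.41 -0.16  0
[... 332 characters left out ...]
-25 [-0.6   0.49 -0.21  1.15  0.34  2.43]
-x end nd-25 [-0.25  0.37 -0.41  0.93  0.41  2.8 ]
-x shelf 0 [-0.07  0.47 -0.02  1.07  0.    3.01]
-x shelf -25 [-0.3   0.56  0.01  1.18  0.41  2.75]
+x start nd35 [-0.27  0.35 -0.34  1.1   0.57 -0.4 ]
+x end nd35 [-0.61  0.48 -0.13  1.37  0.47 -0.77]
+x start nd25 [-0.15  0.29 -0.35  1.02  0.43 -0.23]
+x end nd25 [-0.52  0.39 -0.2   1.23  0.36 -0.63]
+x start nd0 [ 0.17  0.3  -0.32  0.95  0.    0.11]
+x end nd0 [-0.24  0.28 -0.36  0.94  0.   -0.3 ]
+x start nd-25 [ 0.44  0.47 -0.23  1.04 -0.4   0.41]
+x end nd-25 [ 0.05  0.35 -0.44  0.78 -0.44 -0.01]
+x shelf 0 [-0.    0.48 -0.02  1.07  0.   -0.06]
+x shelf -25 [ 0.23  0.56  0.02  1.11 -0.43  0.19]
```

```bash
python3 - <<'E'
from h import *
import pickle
d=[]
def snap(x,y,z,yaw):
    r=R.from_euler("z",yaw,degrees=True)*R.from_rotvec([np.pi,0,0])
    manip.movep([x,y,z],r.as_rotvec()); manip.pause(.15)
    C=cam("wrist"); im=manip.read_camera("wrist"); d.append((C,im))
snap(.50,-.02,.27,90); snap(.50,.05,.27,90); snap(.48,.29,.27,90); snap(.48,.36,.27,90)
pickle.dump(d,open("w.pkl","wb"))
cv2.imwrite("pics/w1.png",np.vstack([np.hstack([cv2.resize(d[i+j][1],(400,300),interpolation=cv2.INTER_AREA) for j in (0,1)]) for i in (0,2)])[:,:,::-1])
print(manip.observe()["time_s"])
E
```

```text
4.5667
```

View pics/w1.png

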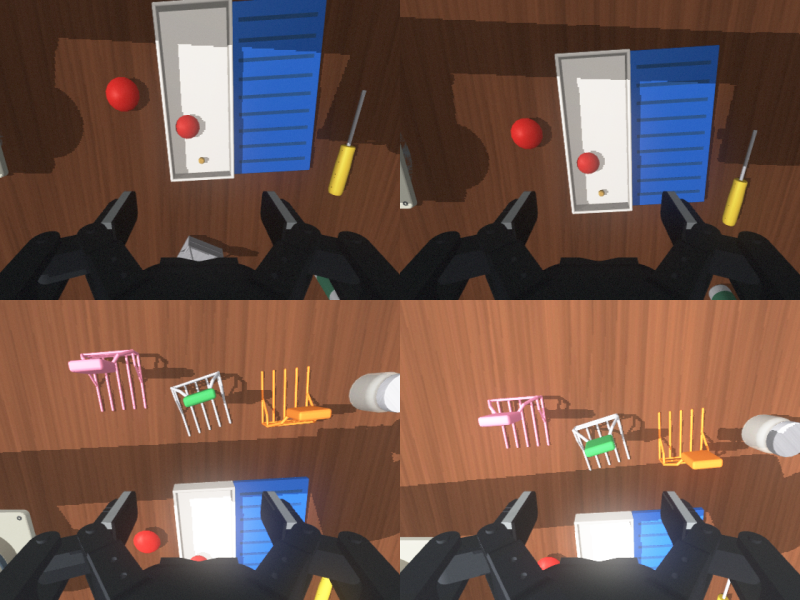

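The wrist views show the pan with the stone at (187,127) and (588,163), the chip at (203,160) and (602,193), and the green scoop with its handle at (199,398) and (599,446). Next I'll triangulate these.

```bash
cat > m.py <<'E'
from h import *
import pickle
d=pickle.load(open("w.pkl","rb"))
T=(cam("top"),np.load("pics/top0.npy")); S=(cam("scene"),np.load("pics/scene0.npy"))
V=[T,S]+d
BR=((18,110,70),(32,255,255))
red=[];grn=[]
for i,(C,im) in enumerate(V):
    r=[b for b in blobs(im,*RED,40)]; g=[b for b in blobs(im,*GREEN,100)]
    print(i,"R",[(b[0],b[1]) for b in r],"G",[(b[0],b[1],np.round(b[2][2],1)) for b in g])
    print("   chip",[(b[0],b[1]) for b in blobs(im,*BR,8) if abs(b[0]-proj(C,[.506,-.079,.011])).max()<12])
    if i in (4,5):
        box=cv2.boxPoints(g[0][2]); print("   dirs",[np.degrees(np.arctan2(*(atz(C,box[(k+1)%4],.112)-atz(C,box[k],.112))[1::-1])).round(1) for k in range(4)])
    b=[b for b in blobs(im,*BLUE,1500)]
E
python3 m.py; python3 - <<'E'
from m import *
p=np.hstack([cv2.resize(d[1][1][40:310,200:470],(400,400),interpolation=cv2.INTER_CUBIC),cv2.resize(d[3][1][140:260,220:340],(400,400),interpolation=cv2.INTER_CUBIC)])
cv2.imwrite("pics/w2.png",p[:,:,::-1])
E
```

```text
0 R [(array([306.5, 219.5]), np.int32(249)), (array([281.3, 269.6]), np.int32(565))] G [(array([135.9, 215.1]), np.int32(224), np.float64(72.9))]
   chip [(array([335.5, 208.5]), np.int32(12))]
1 R [(array([168.4,  78.7]), np.int32(65)), (array([296.1, 189.8]), np.int32(206)), (array([265.5, 207. ]), np.int32(95))] G [(array([407.4, 210.2]), np.int32(164), np.float64(12.5))]
   chip []
2 R [(array([171.1, 131.5]), np.int32(1842)), (array([261. , 176.8]), np.int32(754))] G []
   chip [(array([281.5, 224.5]), np.int32(48))]
3 R [(array([176.9, 186.5]), np.int32(1571)), (array([261.3, 227.7]), np.int32(621))] G []
   chip [(array([281.2, 270. ]), np.int32(43))]
4 R [(array([205.3, 338.1]), np.int32(949)), (array([278.1, 361.7]), np.int32(49))] G [(array([279. , 136.2]), np.int32(662), np.float64(71.6))]
   chip []
   dirs [np.float64(17.6), np.float64(-69.9), np.float64(-162.1), np.float64(107.7)]
5 R [(array([207.6, 366.5]), np.int32(318))] G [(array([278.8, 204.1]), np.int32(844), np.float64(72.6))]
   chip []
   dirs [np.float64(17.7), np.float64(-72.1), np.float64(-161.9), np.float6
[... 419 characters left out ...]
131.5]), np.int32(1842)), (array([261. , 176.8]), np.int32(754))] G []
   chip [(array([281.5, 224.5]), np.int32(48))]
3 R [(array([176.9, 186.5]), np.int32(1571)), (array([261.3, 227.7]), np.int32(621))] G []
   chip [(array([281.2, 270. ]), np.int32(43))]
4 R [(array([205.3, 338.1]), np.int32(949)), (array([278.1, 361.7]), np.int32(49))] G [(array([279. , 136.2]), np.int32(662), np.float64(71.6))]
   chip []
   dirs [np.float64(17.6), np.float64(-69.9), np.float64(-162.1), np.float64(107.7)]
5 R [(array([207.6, 366.5]), np.int32(318))] G [(array([278.8, 204.1]), np.int32(844), np.float64(72.6))]
   chip []
   dirs [np.float64(17.7), np.float64(-72.1), np.float64(-161.9), np.float64(105.6)]
```

View pics/w2.png

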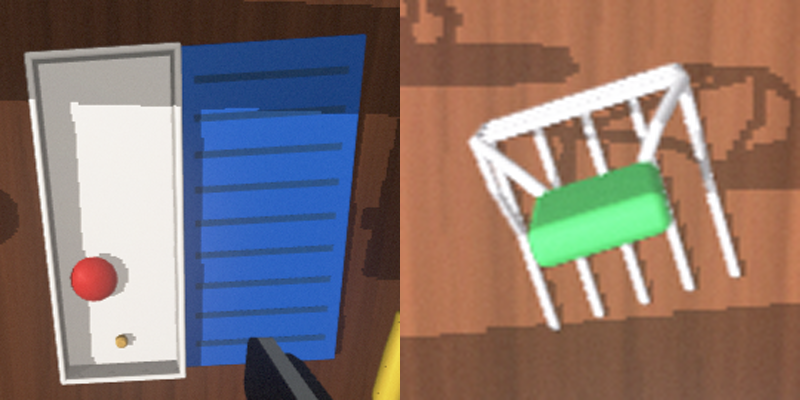

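The crop shows the pan rim corners at (27,55), (181,45), (63,383) and (185,376). The scoop's back corners are at (478,137) and (682,72), and its outer wire tips at (556,326) and (738,274).

```bash
python3 - <<'E' | grep -v -e R -e dirs -e chip\ \\[
from m import *
from scipy.optimize import least_squares
C0,C1,C2,C3=[v[0] for v in d]
p=lambda n,u:print(n,u[0].round(4),np.round(u[1],4))
p("stone w",tri([(C0,(261,176.8)),(C1,(261.3,227.7))])); p("stone all",tri([(C0,(261,176.8)),(C1,(261.3,227.7)),(T[0],(306.5,219.5)),(S[0],(265.5,207))]))
p("chip",tri([(C0,(281.5,224.5)),(C1,(281.2,270)),(T[0],(335.5,208.5))]))
p("handle w",tri([(C2,(279,136.2)),(C3,(278.8,204.1))])); p("handle all",tri([(C2,(279,136.2)),(C3,(278.8,204.1)),(T[0],(135.9,215.1)),(S[0],(407.4,210.2))]))
a=lambda x,y,z:(x/1e3,y/1e3,z/1e3)
pan=[(C1,218.2,77.1,a(-146,-60,32)),(C1,322.2,70.4,a(-146,60,32)),(C1,242.5,298.5,a(146,-60,32)),(C1,324.9,293.8,a(146,60,32)),(C1,446.4,64.3,a(-146,210,12)),(C1,424.8,281,a(146,210,12)),
 (C0,172*1.4,181*1.4,a(146,-60,32)),(C0,233*1.4,177*1.4,a(146,60,32)),(C0,311*1.4,171*1.4,a(146,210,12)),
 (T[0],306/1.4,176/1.4,a(-146,210,12)),(T[0],482/1.4,166/1.4,a(146,210,12)),(T[0],495/1.4,327/1.4,a(146,-60,32)),(T[0],311/1.4,338/1.4,a(-146,-60,32)),
 (S[0],448/1.4,391/1.4,a(-146,210,12)),(S[0],282/1.4,364/1.4,a(146,210,12))]
sc=[(C3,243.4,181.1,a(-47,-42,34)),(C3,304.6,161.6,a(-47,42,34)),(C3,266.8,237.8,a(47,-42,2)),(C3,321.4,222.2,a(47,42,2)),
 (C2,171*1.4,(388-300)*1.4,a(-47,-42,34)),(C2,219*1.4,(374-300)*1.4,a(-47,42,34)),(C2,189*1.4,135*1.4,a(47,-42,2)),(C2,229*1.4,124*1.4,a(47,42,2)),
 (C2,279,136.2,a(-18,0,92)),(C3,278.8,204.1,a(-18,0,92)),(T[0],135.9,215.1,a(-20,0,95))]
def fit(o,x0):
    f=lambda x:np.concatenate([proj(C,np.array([x[0],x[1],x[3]])+R.from_euler("z",x[2]).apply(q))-(u,v) for C,u,v,q in o])
    r=least_squares(f,x0,loss="soft_l1"); print(r.x[:2].round(4),"yaw",np.degrees(r.x[2]).round(2),"z",r.x[3].round(4)); print(r.fun.reshape(-1,2).round(1).tolist()); return r.x
P=fit(pan,[.5,.03,-1.5,0]); fit(sc,[.49,.31,-1.27,0])
E
```

```text
stone w [ 0.4773 -0.0132  0.0152] [0.0004 0.0004]
stone all [ 0.4789 -0.0139  0.0136] [0.0014 0.0021 0.0028 0.0012]
handle w [0.4812 0.3503 0.0894] [0.0004 0.0004]
handle all [0.4824 0.3503 0.0843] [0.0009 0.002  0.0027 0.0015]
[0.4994 0.0318] yaw -86.62 z -0.0071
[[-0.4, -0.3], [0.5, -0.5], [-0.3, -0.2], [0.9, 0.2], [-0.1, 0.0], [0.1, 0.3], [-0.4, 0.4], [2.2, 1.2], [-3.0, -2.1], [0.5, 0.4], [0.0, 0.1], [-0.0, 0.6], [0.5, 0.1], [0.9, 2.8], [-4.1, -0.1]]
[0.4876 0.3297] yaw -73.27 z -0.0124
[[-1.5, -0.3], [0.8, 0.0], [-1.6, -0.7], [-0.8, -0.7], [-0.1, -0.1], [-0.1, -2.1], [-0.4, 1.2], [1.8, -0.7], [0.8, 2.9], [1.4, 0.6], [2.0, 1.2]]
```

```bash
python3 - <<'E' | grep '^>'
from m import *
from scipy.optimize import least_squares
C0,C1,C2,C3=[v[0] for v in d]
a=lambda x,y,z:(x/1e3,y/1e3,z/1e3)
pan=[(C1,218.2,77.1,a(-146,-60,32)),(C1,322.2,70.4,a(-146,60,32)),(C1,242.5,298.5,a(146,-60,32)),(C1,324.9,293.8,a(146,60,32)),(C1,446.4,64.3,a(-146,210,12)),(C1,424.8,281,a(146,210,12)),
 (T[0],306/1.4,176/1.4,a(-146,210,12)),(T[0],482/1.4,166/1.4,a(146,210,12)),(T[0],495/1.4,327/1.4,a(146,-60,32)),(T[0],311/1.4,338/1.4,a(-146,-60,32))]
sc=[(C3,243.4,181.1,a(-47,-42,34)),(C3,304.6,161.6,a(-47,42,34)),(C3,266.8,237.8,a(47,-42,2)),(C3,321.4,222.2,a(47,42,2)),
 (C2,171*1.4,(388-300)*1.4,a(-47,-42,34)),(C2,189*1.4,135*1.4,a(47,-42,2)),(C2,229*1.4,124*1.4,a(47,42,2)),
 (C3,278.8,204.1,a(-18,0,92)),(C2,279,136.2,a(-17,0,90))]
def fit(o,x0):
    f=lambda x:np.concatenate([proj(C,np.array([x[0],x[1],0])+R.from_euler("z",x[2]).apply(q))-(u,v) for C,u,v,q in o])
    r=least_squares(f,x0,loss="soft_l1"); print(">",r.x.round(4),"yaw",np.degrees(r.x[2]).round(2)); print(">",r.fun.reshape(-1,2).round(1).tolist()); return r.x
P=fit(pan,[.5,.03,-1.5]); fit(sc,[.49,.31,-1.27])
for n,q in (("stone",atz(C0,(261,176.8),.016)),("stone1",atz(C1,(261.3,227.7),.016)),("chip",atz(C0,(281.5,224.5),.011)),("chip1",atz(C1,(281.2,270),.011)),("chipT",atz(T[0],(335.5,208.5),.011)),("stoneT",atz(T[0],(306.5,219.5),.016))):
    print(">",n,q.round(4),(R.from_euler("z",-P[2]).apply(q-[P[0],P[1],0])*1e3).round(1))
E
```

```text
> [ 0.4981  0.0314 -1.5117] yaw -86.61
> [[-2.8, -0.9], [0.2, -1.3], [-1.8, 2.9], [0.8, 3.2], [2.0, -0.8], [1.5, 3.0], [0.2, 0.1], [0.5, -0.3], [0.5, 1.0], [0.2, 0.5]]
> [ 0.4871  0.3325 -1.2697] yaw -72.75
> [[-3.3, -0.3], [1.0, -1.2], [-2.0, 0.8], [0.4, -0.1], [-2.1, -2.2], [-0.8, 1.3], [3.1, -1.7], [0.9, 1.2], [0.5, 1.6]]
> stone [ 0.4777 -0.0131  0.016 ] [ 43.2 -23.   16. ]
> stone1 [ 0.4769 -0.0129  0.016 ] [ 43.  -23.8  16. ]
> chip [ 0.5043 -0.08    0.011 ] [111.6  -0.4  11. ]
> chip1 [ 0.5042 -0.0796  0.011 ] [111.2  -0.5  11. ]
> chipT [ 0.5071 -0.0791  0.011 ] [110.8   2.4  11. ]
> stoneT [ 0.4815 -0.0133  0.016 ] [ 43.7 -19.3  16. ]
```

```bash
cat >> h.py <<'E'
PAN=np.array([.4985,.0315,0]); YA=-86.6
def pw(x,y,z): return PAN+R.from_euler("z",YA,degrees=True).apply([x/1e3,y/1e3,z/1e3])
def go(p,yaw,nd=0.,vel=None):
    P,o=tool(p,yaw,nd)
    manip.move_linear(P,vel=vel,ori=o) if vel else manip.movep(P,o)
def st(): s=manip.observe(); print("t",round(s["time_s"],2),"F",s["contact_force"].round(1),"w",round(s["gripper_width"],3),"gf",round(s["gripper_force"],1),"p",s["ee_pos"].round(4))
E
python3 - <<'E'
from h import *
s=np.array([.4870,.3318,0]);y=-72.9
go(s+[0,0,.09],y); st()
go(s,y,vel=.12); st()
manip.grip(0,60); manip.pause(.2); st()
go(s+[0,0,.16],y,vel=.2); manip.pause(.1); st()
C=cam("wrist"); im=manip.read_camera("wrist"); sc=manip.read_camera("scene")
cv2.imwrite("pics/g.png",np.hstack([im,sc[100:,150:]])[:,:,::-1] if 0 else np.hstack([cv2.resize(im,(400,300)),cv2.resize(sc[60:360,200:],(400,300))])[:,:,::-1])
E
```

```text
t 8.72 F [-0.4  0.3  1. ] w 0.998 gf 0.0 p [0.4811 0.3509 0.177 ]
t 9.62 F [-0.5  0.7 -0.3] w 0.996 gf 0.0 p [0.4815 0.3511 0.0877]
t 10.47 F [-0.9  1.1  4. ] w 0.157 gf 58.7 p [0.4813 0.351  0.0872]
t 11.52 F [ 0.8 -0.1 -2. ] w 0.154 gf 58.3 p [0.4807 0.3507 0.2454]
```

View pics/g.png

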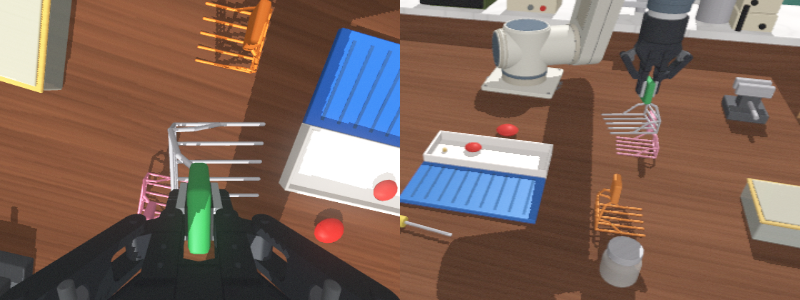

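The scoop is held level at (203,210) and clear of its neighbours; the pan contents have not moved. Next I'll turn it and insert it nose-down between the stone and the chip.

```bash
python3 - <<'E'
from h import *
y=YA+180
t=lambda x,z,nd,yy=-7:tipheld(pw(x,yy,z),y,nd)
go(t(78,90,30),y,30); st()
go(t(76,8,30),y,30,vel=.12); manip.pause(.1); st()
go(t(45,7.2,24),y,24,vel=.06); st()
go(t(0,7,12),y,12,vel=.06); st()
go(t(-30,7,5),y,5,vel=.06); st()
im=manip.read_camera("top"); w=manip.read_camera("wrist")
cv2.imwrite("pics/p1.png",np.hstack([cv2.resize(im[110:250,200:370],(400,330),interpolation=cv2.INTER_CUBIC),cv2.resize(w,(400,330))])[:,:,::-1])
E
```

```text
t 14.05 F [ 0.   0.5 -0.7] w 0.153 gf 58.4 p [ 0.4971 -0.0611  0.1989]
t 14.98 F [ 0.2  0.4 -1.2] w 0.159 gf 58.4 p [ 0.4974 -0.0593  0.1177]
t 15.47 F [-0.   0.2 -1.3] w 0.158 gf 58.5 p [ 0.4958 -0.0399  0.1143]
t 16.02 F [ 0.8 -0.1 -1.4] w 0.156 gf 58.5 p [ 0.4942 -0.0168  0.106 ]
t 16.5 F [ 0.4 -0.3 -1.6] w 0.159 gf 58.5 p [0.4932 0.0017 0.0995]
```

View pics/p1.png

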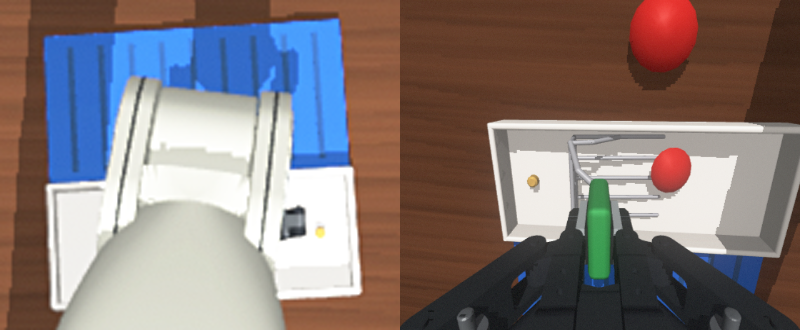

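The wrist view shows the chip at (533,181) behind the scoop, and the stone at (671,170) at the wire tips and partly over them. I'll run on to the -x wall in stages, watching the force.

```bash
python3 - <<'E'
from h import *
y=YA+180
t=lambda x,z,nd,yy=-5:tipheld(pw(x,yy,z),y,nd)
go(t(-60,6.8,1),y,1,vel=.06); st()
go(t(-90,6.6,0),y,0,vel=.06); st()
for x in (-105,-115,-122,-128,-132,-135):
    go(t(x,6.6,0),y,0,vel=.05); st()
    if np.linalg.norm(manip.observe()["contact_force"])>15: break
w=manip.read_camera("wrist")
cv2.imwrite("pics/p2.png",w[:,:,::-1])
E
```

```text
t 17.15 F [ 0.1  0.9 -1.9] w 0.151 gf 58.5 p [0.4939 0.0257 0.0949]
t 17.77 F [ 0.7  0.4 -1.7] w 0.156 gf 58.5 p [0.4922 0.0544 0.0936]
t 18.23 F [-0.2 -0.5 -1.6] w 0.16 gf 58.5 p [0.4912 0.0694 0.0936]
t 18.57 F [-0.6 -0.2 -1.6] w 0.156 gf 58.6 p [0.4906 0.0794 0.0936]
t 18.87 F [ 0.2 -0.2 -1.8] w 0.159 gf 58.5 p [0.4902 0.0864 0.0936]
t 19.13 F [-0.1  0.2 -0.8] w 0.159 gf 58.6 p [0.4899 0.0924 0.0936]
t 19.38 F [-1.   0.1 -1.6] w 0.158 gf 58.6 p [0.4896 0.0963 0.0936]
t 19.63 F [ 0.4  0.1 -2.2] w 0.153 gf 58.6 p [0.4895 0.0992 0.0936]
```

View pics/p2.png

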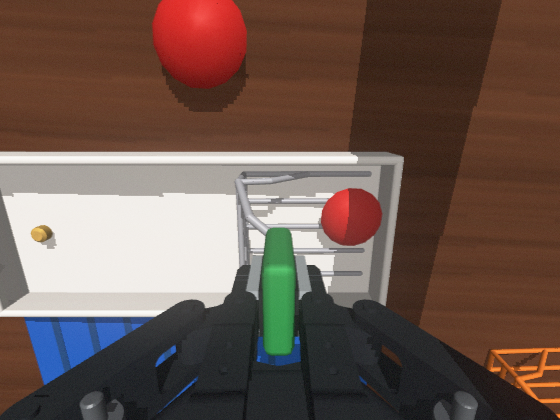

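The stone at (351,216) is over the middle two wires with its far edge near the wall, and the tips at x≈365 are still short of the wall. The chip is far behind at (40,233). I'll advance until the wires touch, then tip the front up about the back edge.

```bash
python3 - <<'E'
from h import *
y=YA+180
t=lambda x,z,nd,yy=-5:tipheld(pw(x,yy,z),y,nd)
x=-135
while x>-144:
    x-=1.5; go(t(x,6.6,0),y,0,vel=.03)
    f=manip.observe()["contact_force"]
    if np.hypot(f[0],f[1])>4: break
print(x);st()
x+=.5
piv=pw(x+94,-5,7.5)
for nd in (-8,-16,-25):
    go(piv+Rs(y,nd).apply([.047,0,0]),y,nd,vel=.06)
manip.pause(.3); st()
w=manip.read_camera("wrist"); cv2.imwrite("pics/p3.png",w[:,:,::-1])
E
```

```text
-144.0
t 21.18 F [ 0.2 -5.6 -1.5] w 0.156 gf 58.9 p [0.4891 0.1072 0.0937]
t 22.61 F [-0.3  0.5 -1.7] w 0.157 gf 59.9 p [0.4912 0.0691 0.0981]
```

View pics/p3.png

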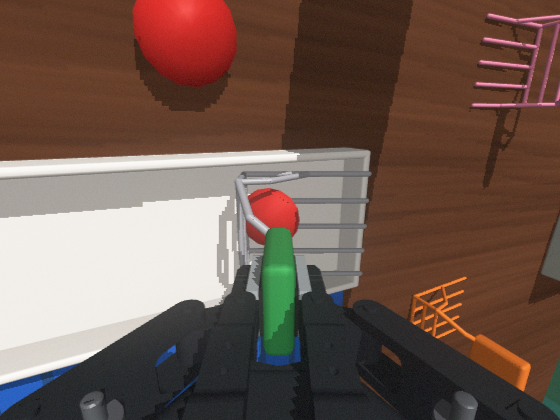

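The stone slid to the back of the wires at (271,216). Next I'll lift, carry it to the shelf, level it and lower until contact.

```bash
python3 - <<'E'
from h import *
y=YA+180
o=pw(-144+.5+94,-5,7.5)+Rs(y,-25).apply([.047,0,0])
go(o+[0,0,.065],y,-25,vel=.12)
b=pw(-20,135,0)
go(b+[0,0,.085],y,-25,vel=.15); go(b+[0,0,.035],y,-20,vel=.1)
go(b+[0,0,.022],y,-8,vel=.04); go(b+[0,0,.017],y,0,vel=.03); manip.pause(.3); st()
f0=manip.observe()["contact_force"][2]; z=.0155
while z>.0085:
    go(b+[0,0,z],y,0,vel=.02); manip.pause(.1)
    if manip.observe()["contact_force"][2]-f0>2.0: break
    z-=.001
print("z",z); st()
w=manip.read_camera("wrist"); s=manip.read_camera("scene")
cv2.imwrite("pics/p4.png",np.hstack([cv2.resize(w,(400,300)),cv2.resize(s[150:300,150:350],(400,300),interpolation=cv2.INTER_CUBIC)])[:,:,::-1])
E
```

```text
t 26.59 F [-0.4 -0.2 -1.7] w 0.155 gf 59.9 p [0.6333 0.039  0.1039]
z 0.011499999999999996
t 28.34 F [-1.3  0.1  5.1] w 0.157 gf 60.8 p [0.6334 0.0395 0.0992]
```

View pics/p4.png

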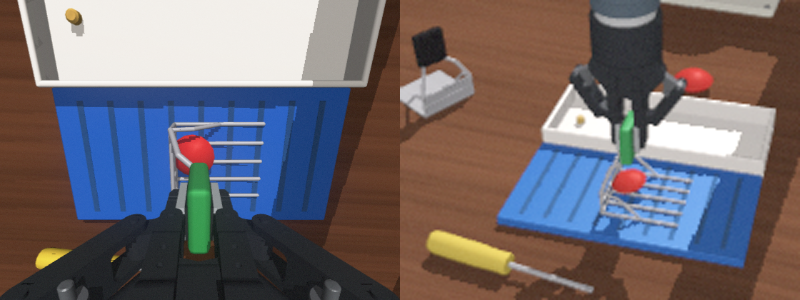

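The scoop stands wholly on the shelf at (650,190) with the stone on its wires, and the chip is still in the pan at (580,120). Release.

```bash
python3 - <<'E'
from h import *
manip.grip(.5); manip.grip(1.0); manip.pause(.2)
p=manip.observe()["ee_pos"]; manip.move_linear(p+[0,0,.15],vel=.12); manip.pause(.4); st()
w=manip.read_camera("wrist"); s=manip.read_camera("scene")
cv2.imwrite("pics/p5.png",np.hstack([cv2.resize(w,(400,300)),cv2.resize(s[150:300,150:350],(400,300),interpolation=cv2.INTER_CUBIC)])[:,:,::-1])
E
```

```text
t 31.33 F [-0.1  0.6  0.4] w 0.996 gf 0.0 p [0.6332 0.0395 0.2483]
```

View pics/p5.png

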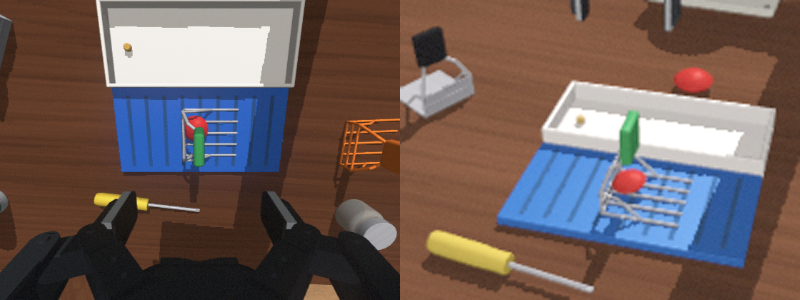

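The scoop stands upright on the shelf at (210,135) with the stone in it, the chip is in the pan at (127,47), and the gripper is clear.

```bash
python3 -c "
from station import manip
print(manip.sign_off())"
```

```text
the job is handed in; nothing more can be done
None
```

The job is handed in at about 31 s: the green-handled scoop stands upright and wholly on the blue shelf with the red stone in it, the brass chip is still in the pan, and the gripper never touched the stone.

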